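# Stand the dosing ball in its ring

### The job

Pick up the green laundry dosing ball by its collar and stand it upright, mouth up, in the steel ring stand so that it can be filled. Lower it into the ring before letting go rather than dropping it in, and leave the orange ball where it is.

Things in the scene. Friction and masses are not known exactly. Their poses are not given: they have to be found in the camera images.
- green_ball_center (a point): Green plastic dosing ball, 60 mm across, round-bottomed, with a hollow white collar on top round its mouth (38 mm outer diameter, wall 3 mm); 88 mm tall, about 90 g, bottom-heavy. Stands mouth up, loose, on an 18 mm flat under it. Point: on its axis, 44 mm above its underside; the collar runs from 7 to 44 mm above the point (grip it about 28 mm above). z: its axis, up out of the mouth.
- ring (a point): Centre of the level steel ring of the ring stand, loose on the worktop (0.6 kg): 7 mm wire, 54 mm outer, 40 mm inner diameter, wire centre 32 mm above the worktop, three legs on a black round foot 90 mm across, open above. A ball seated in it has its listed point 39 mm above this one. z up. Not the beige roll of tape.
- orange_ball_center (a point): The orange dosing ball, alike but for the colour, standing loose on the worktop, to be left alone. The point is on its axis, 44 mm above its underside.
Mind the look-alikes: they are no part of the job. Of the things that look like the part that bears green_ball_center, take the one that is farthest to the robot's left at the start.

How it is judged:
By the outcome, as a careful person would: the job done as asked, in the order asked, and still so for the second after the job is handed in, with the robot touching nothing.
It also fails if it takes over 32 s, if anything falls off the work surface, if the arm or the gripper's body presses on something with over 40 N, if the wrist force passes 120 N, or if a joint passes its speed limit or range.

### The arm

A 6-joint arm with a two-finger parallel gripper is mounted at the origin on a cart in front of the work surface, level with it; the furniture and walls round the work are solid. World frame = base frame: x ahead of the robot, y to its left, z up, the work surface at z = 0. Lengths are in m, angles in rad, forces in N, time in s.
With the tool pointing down it reaches from about 0.35 to 0.775 m from the base axis. Payload 5.5 kg.
Tool frame: the origin (TCP) lies at the very end of the fingers, on their centre line; the grasp point (between the pads) lies 19 mm behind it; z points along the fingers, y is the line along which they close (so a half turn about z gives the same grasp; the last joint's range is limited). The gripper opens to 85 mm and grips with 20 to 120 N. Pads are 22 mm wide; open, the fingers measure 114 mm over their backs; the gripper's body (76 mm by 85 mm) begins 54 mm behind the grasp point. The pads swing forward as they close: fully open they stand 13 mm farther back than shut.
Start: joints at [-1.352, 0.313, 0.046, 1.304, 0, 1.431], TCP at [0.202, -0.538, 0.231] pointing down, gripper open.
Joint ranges: [-2.76, 2.76], [-0.86, 1.69], [-1.03, 1.26], [-2.2, 2.34], [-1.47, 1.5], [-3.14, 3.14]. Speed limits (rad/s): [2.57, 2.57, 3.14, 3.14, 3.14, 3.14].

### API

Orientations are given as a unit quaternion [w, x, y, z].
In Python, from station import bot gives the robot as it stands.
- The arm moves only by the shell command python3 -m creep 'ROWS' [FORCE]. ROWS is JSON, one flat list of numbers, 7 for each row, row after row: the shift along the tool's x, y, z in m, then the turn, a rotation vector about the tool's x, y, z in rad, then the finger opening in m, from 0 to 0.0854. A call has 1 to 20 rows; each row is the pose to reach, as a shift and turn from the pose commanded when the call began, along the tool's axes at that moment; what a row does not reach only later rows make up. A row lasts 1/12 s, in which the tool goes at most 41.7 mm and 7.16 degrees, less where a joint would pass 70% of its speed; a pose out of reach is approached as far as the arm can. A call with a gripper value outside its range is refused whole. The fingers move at their own pace and stop on an object; FORCE is the grip in N (left out, the last holds). Time passes only in rows, so rows that repeat a pose let the fingers close. It gives the time, the measured TCP pose, the force, the opening and the grip force at its end, in the units of the state.
- bot.get_obs(): the state, without advancing time (a new reading comes with each control period).
- bot.capture(name): name is "scene" or "top" or "wrist"; returns the picture (480x640x3 uint8, blue, green, red); there is no depth.
- bot.camera_model(name): a dict with "vfov" (degrees; the focal length in pixels is half the picture's height over the tangent of half this angle, whatever the lens; pixels are square), "cx", "cy" (the principal point, pixels), "dist_coeffs" ([k1, k2, p1, p2, k3] as OpenCV has them; the pictures are not rectified), "T" (4x4, takes a point from camera to world coordinates); the wrist camera has in their place "mount" (4x4, takes a point from camera to tool coordinates, whose origin is the TCP and whose axes are the flange's). Camera axes: x right, y down, z forward; pixel columns grow to the right and rows downward; lengths in m; the calibration is good to about 2 mm. A picture is of the moment at which its call begins: read the wrist's pose just before it. camera_model takes no time and is no camera call.
- bot.finish_job(): hands the job in; it is judged then, once.
The state is a dict: "time": time; "joint_pos": joint angles; "joint_vel": joint speeds; "effort": joint torques, N m; "position": TCP position; "ee_rot": TCP orientation; "force": force on the tool from outside, world axes, zero at the start; "torque": the same for the moment, N m; "grip_width": opening from 0.0 (shut) to 1.0 (fully open); "grasp_force": force on a finger pad.
Only numpy, scipy, OpenCV 4.12 (cv2) and the standard library are available. Lean on these libraries where they do the work, as an engineer would, in place of code of your own. Each camera call takes 0.05 s, during which the arm holds its last target. There are 200 camera calls.

## Working session

There is one attempt and no reset: what is moved stays moved. The work goes in short steps, Python scripts to look and compute and a shell command to move; the robot and the scene stay as the last step left them, time stands still between calls to the robot, and variables do not carry over. Pictures are saved under pics/ and viewed, at most 10 in all, crops included, and the job is handed in when it is done.

```bash
mkdir -p pics; ls; python3 - <<'E'
from station import bot
import cv2
o=bot.get_obs(); print(o)
for n in("scene","top"):
    cv2.imwrite(f"pics/{n}0.png",bot.capture(n)); print(bot.camera_model(n))
print(bot.camera_model("wrist"))
E
```

```text
pics
{'time': 0.0, 'joint_pos': array([-1.35163131e+00,  3.13985145e-01,  4.49737542e-02,  1.30362190e+00,
        1.19851194e-05,  1.43123106e+00]), 'joint_vel': array([-0.00034403, -0.00107911, -0.00099001, -0.0005171 ,  0.00044928,
        0.00084025]), 'effort': array([ 5.28053406e-04, -4.80629754e+01,  2.98534548e+01,  1.91895867e-02,
       -1.47232809e-04,  1.76830974e-05]), 'position': array([ 0.20177258, -0.5378774 ,  0.23041543]), 'ee_rot': array([-9.17994949e-04,  9.83956739e-01,  1.78404854e-01, -3.05580839e-05]), 'force': array([-0.18068922,  1.01986982,  0.54467253]), 'torque': array([ 0.053881  ,  0.028452  , -0.00064237]), 'grasp_force': 0.0, 'grip_width': 1.0043054478995077}
{'vfov': 44.00606218668883, 'cx': 330.92574812348374, 'cy': 240.1594954239335, 'dist_coeffs': array([-0.17809906,  0.        ,  0.        ,  0.        ,  0.        ]), 'T': array([[-0.91969804,  0.2621325 , -0.29230475,  0.8235018 ],
       [ 0.39217811,  0.64889202, -0.65202414,  0.83792484],
       [ 0.0187575 , -0.71430084, -0.69958735,  0.93002909],
       [ 0.        ,  0.        ,  0.      
[... 252 characters left out ...]
    [-0.99929087,  0.02551569,  0.02768939,  0.01606389],
       [-0.02997689, -0.09412524, -0.99510895,  0.91918511],
       [ 0.        ,  0.        ,  0.        ,  1.        ]])}
{'vfov': 69.79328084329222, 'cx': 317.6159934605112, 'cy': 241.22550194678962, 'dist_coeffs': array([-0.00479536,  0.        ,  0.        ,  0.        ,  0.        ]), 'mount': array([[-6.91584182e-05, -9.46097044e-01, -3.23883279e-01,
         8.33574037e-02],
       [ 9.99999997e-01, -5.55349341e-05, -5.13054611e-05,
         3.63793298e-04],
       [ 3.05531084e-05, -3.23883282e-01,  9.46097045e-01,
        -1.41738907e-01],
       [ 0.00000000e+00,  0.00000000e+00,  0.00000000e+00,
         1.00000000e+00]])}
```

View pics/scene0.png

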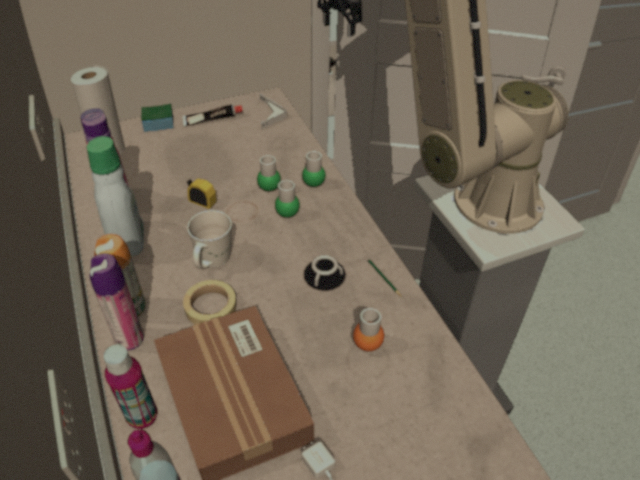

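View pics/top0.png

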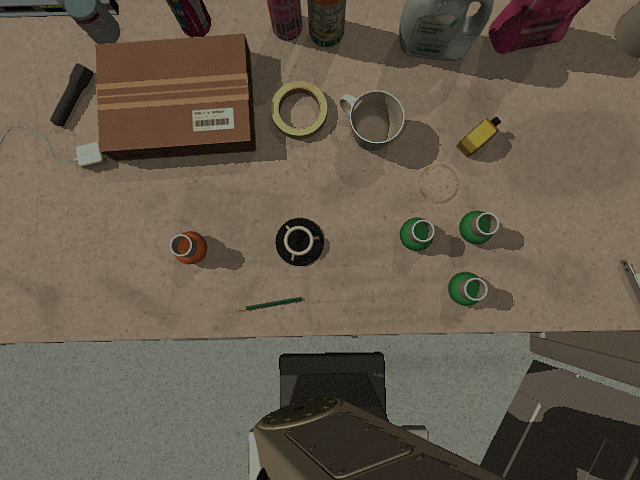

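The scene picture shows three green balls at (287,205), (268,180) and (314,175), the ring on its black foot at (324,268) and the orange ball at (369,335). In the top picture, the target, which is the leftmost (+y) green ball, is at (417,234) with its mouth at about (423,231). The ring is at (299,241) and the orange ball at (188,247). I'll enlarge these spots.

```bash
python3 - <<'E'
import cv2,numpy as np
s=cv2.imread("pics/scene0.png");t=cv2.imread("pics/top0.png")
c=lambda im,u,v:cv2.resize(im[v-30:v+30,u-40:u+40],None,fx=5,fy=5,interpolation=cv2.INTER_CUBIC)
cv2.imwrite("pics/z.png",np.vstack([np.hstack([c(t,420,234),c(t,300,241)]),np.hstack([c(s,287,200),c(s,325,268)])]))
E
```

```text
(no output)
```

View pics/z.png

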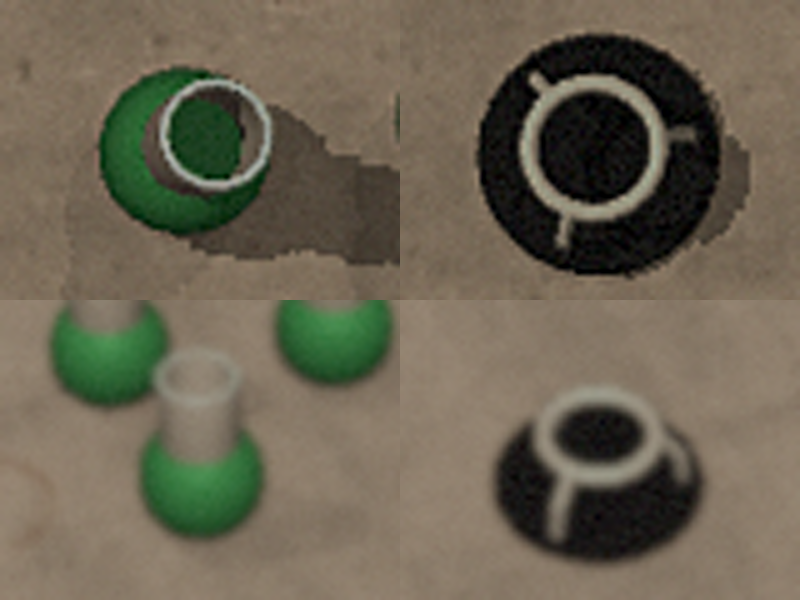

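```bash
cat > h.py <<'E'
import cv2,numpy as np
from station import bot
from scipy.spatial.transform import Rotation as R
def ray(n,uv,o=None):
    m=bot.camera_model(n); f=240/np.tan(np.radians(m['vfov']/2))
    K=np.array([[f,0,m['cx']],[0,f,m['cy']],[0,0,1]])
    p=cv2.undistortPoints(np.array([[uv]],float),K,m['dist_coeffs'])[0,0]
    if n=="wrist":
        T=np.eye(4);T[:3,:3]=R.from_quat(o['ee_rot'],scalar_first=True).as_matrix();T[:3,3]=o['position'];T=T@m['mount']
    else: T=m['T']
    return T[:3,3],T[:3,:3]@[p[0],p[1],1]
def atz(n,uv,z,o=None):
    c,d=ray(n,uv,o); return c+d*(z-c[2])/d[2]
def tri(a,b):
    A=0;B=0
    for c,d in(a,b):
        d=d/np.linalg.norm(d);P=np.eye(3)-np.outer(d,d);A=A+P;B=B+P@c
    return np.linalg.solve(A,B)
def tool(pts,o):
    r=R.from_quat(o['ee_rot'],scalar_first=True); return r.inv().apply(np.array(pts)-o['position'])
E
python3 - <<'E'
from h import *
np.set_printoptions(precision=4,suppress=True)
for nm,t,s,z in[("mouth",(422.8,230.6),(286.2,185.2),.088),("ball",(416.2,233.6),(287,204.8),.029),("ring",(298.4,240),(325,264.8),.032)]:
    print(nm,atz("top",t,z),atz("scene",s,z),tri(ray("top",t),ray("scene",s)))
for nm,t in[("g2",(486,224)),("g3",(475,289)),("orange",(181,246))]: print(nm,atz("top",t,.088))
print(atz("top",(372,117),.09))
o=bot.get_obs();print(R.from_quat(o['ee_rot'],scalar_first=True).as_matrix())
E
```

```text
mouth [ 0.4953 -0.15    0.088 ] [ 0.4956 -0.1462  0.088 ] [ 0.495  -0.1503  0.0849]
ball [ 0.4962 -0.1499  0.029 ] [ 0.4953 -0.1471  0.029 ] [ 0.4955 -0.1497  0.0272]
ring [0.4898 0.0606 0.032 ] [0.4883 0.0635 0.032 ] [0.4888 0.0613 0.0302]
g2 [ 0.5036 -0.2541  0.088 ]
g3 [ 0.3969 -0.2304  0.088 ]
orange [0.4798 0.2559 0.088 ]
[ 0.6917 -0.0721  0.09  ]
[[ 0.9363  0.3511 -0.0003]
 [ 0.3511 -0.9363  0.0017]
 [ 0.0003 -0.0017 -1.    ]]
```

```bash
python3 -m creep '[0.03,-0.02,0,0,0,0,0.085, 0.06,-0.04,0,0,0,0,0.085, 0.095,-0.06,0,0,0,0,0.085, 0.13,-0.08,0,0,0,0,0.085, 0.165,-0.105,0,0,0,0,0.085, 0.2,-0.127,0,0,0,0,0.085, 0.235,-0.15,0.01,0,0,0,0.085, 0.27,-0.172,0.02,0,0,0,0.085, 0.305,-0.194,0.03,0,0,0,0.085, 0.34,-0.216,0.045,0,0,0,0.085, 0.375,-0.238,0.06,0,0,0,0.085, 0.4,-0.254,0.07,0,0,0,0.085, 0.411,-0.261,0.07,0,0,0,0.085, 0.411,-0.261,0.07,0,0,0,0.085, 0.411,-0.261,0.07,0,0,0,0.085]' 30
python3 - <<'E'
from h import *
o=bot.get_obs(); cv2.imwrite("pics/w1.png",bot.capture("wrist")); print(o['position'],o['ee_rot'],o['joint_pos'],o['time'])
E
```

```text
time: 1.35
position: [0.495, -0.1489, 0.1608]
ee_rot: [-0.0, 0.984, 0.18, -0.001]
force: [0.3, -0.5, 0.0]
grip_width: 0.992
grasp_force: 0.0
[ 0.49496597 -0.14891963  0.16076058] [-1.52886085e-04  9.83748013e-01  1.79553291e-01 -6.61905039e-04] [-4.47340145e-01  2.35475796e-01 -2.34640177e-01  1.10193130e+00
 -5.30183191e-04  2.33318807e+00] 1.35
```

View pics/w1.png

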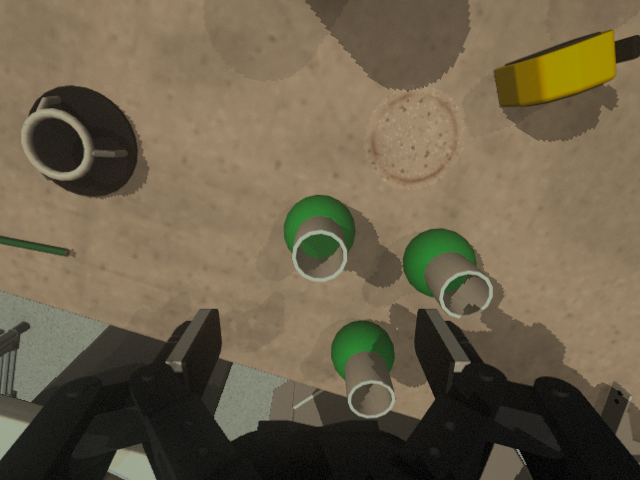

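The wrist picture shows the target's mouth at (320,256), centred between the fingers. The ring is at the upper left, at about (58,145).

```bash
python3 - <<'E'
from h import *
o=bot.get_obs()
print(atz("wrist",(320,256),.088,o),atz("wrist",(319.5,230),.029,o),atz("wrist",(58,145),.032,o))
print(tool([[.495,-.149,.053]],o))
E
```

```text
[ 0.49481159 -0.15187489  0.088     ] [ 0.49488364 -0.15181253  0.029     ] [0.48905131 0.05883796 0.032     ]
[[ 0.00055491 -0.00067682  0.10812678]]
```

```bash
python3 -m creep '[0,0.0015,0.02,0,0,0,0.085, 0,0.0015,0.045,0,0,0,0.085, 0,0.0015,0.07,0,0,0,0.085, 0,0.0015,0.09,0,0,0,0.085, 0,0.0015,0.102,0,0,0,0.085, 0,0.0015,0.108,0,0,0,0.085, 0,0.0015,0.108,0,0,0,0.085, 0,0.0015,0.108,0,0,0,0.06, 0,0.0015,0.108,0,0,0,0.05, 0,0.0015,0.108,0,0,0,0.044, 0,0.0015,0.108,0,0,0,0.04, 0,0.0015,0.108,0,0,0,0.037, 0,0.0015,0.108,0,0,0,0.034, 0,0.0015,0.108,0,0,0,0.03, 0,0.0015,0.108,0,0,0,0.03, 0,0.0015,0.108,0,0,0,0.03]' 30
```

```text
time: 2.73
position: [0.4963, -0.1512, 0.0543]
ee_rot: [0.0, 0.984, 0.179, 0.001]
force: [-0.8, 1.3, 5.4]
grip_width: 0.445
grasp_force: 29.8
```

```bash
python3 -m creep '[0,0,-0.01,0,0,0,0.03, 0,0,-0.03,0,0,0,0.03, 0,0,-0.05,0,0,0,0.03, 0,0,-0.07,0,0,0,0.03, 0,0,-0.08,0,0,0,0.03, 0,0,-0.08,0,0,0,0.03, 0,0,-0.08,0,0,0,0.03]'
python3 - <<'E'
from h import *
o=bot.get_obs(); a=bot.capture("wrist");b=bot.capture("top");c=bot.capture("scene"); print(o['position'],o['ee_rot'],o['time'])
for n,i in zip("abc",(a,b,c)): cv2.imwrite(f"pics/l_{n}.png",i)
z=lambda im,u,v:cv2.resize(im[v-50:v+50,u-66:u+67],(400,300),interpolation=cv2.INTER_CUBIC)
cv2.imwrite("pics/l.png",np.vstack([np.hstack([z(a,320,330),z(a,70,160)]),np.hstack([z(b,430,220),z(c,287,185)])]))
r=R.from_quat(o['ee_rot'],scalar_first=True)
print(r.inv().apply([[.4890-.4949,.0588+.1519,0]]))
E
```

```text
time: 3.32
position: [0.4959, -0.1513, 0.1335]
ee_rot: [0.0, 0.984, 0.178, 0.0]
force: [1.6, 0.1, -1.8]
grip_width: 0.444
grasp_force: 30.4
[ 0.49586729 -0.15126792  0.13354895] [4.11577008e-04 9.83947476e-01 1.78457343e-01 4.15205087e-04] 3.3167
[[ 6.84706124e-02 -1.99351584e-01 -1.45117673e-04]]
```

View pics/l.png

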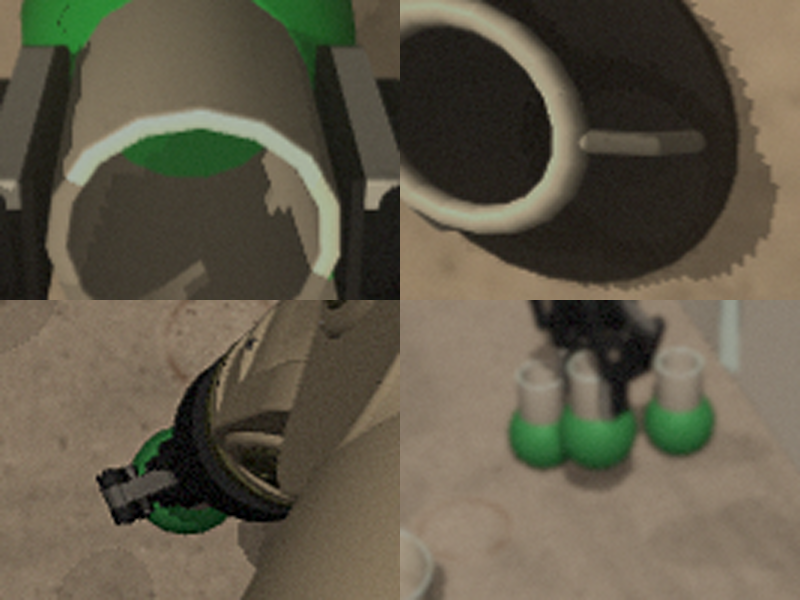

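The ball is held upright between the pads by its collar, clear of the table, and the other two green balls haven't moved. Next I'll move to 50 mm short of the ring along tool x, to measure it again from close by.

```bash
python3 -m creep '[0.001,-0.01,0,0,0,0,0.03, 0.003,-0.03,0,0,0,0,0.03, 0.006,-0.055,0,0,0,0,0.03, 0.009,-0.08,0,0,0,0,0.03, 0.011,-0.105,0,0,0,0,0.03, 0.013,-0.13,0,0,0,0,0.03, 0.015,-0.155,0,0,0,0,0.03, 0.017,-0.18,0,0,0,0,0.03, 0.018,-0.193,0,0,0,0,0.03, 0.0185,-0.199,0,0,0,0,0.03, 0.0185,-0.199,0,0,0,0,0.03, 0.0185,-0.199,0,0,0,0,0.03]'
python3 - <<'E'
from h import *
o=bot.get_obs(); a=bot.capture("wrist"); print(o['position'],o['ee_rot'],o['time'],o['joint_pos'])
cv2.imwrite("pics/w2.png",a)
E
```

```text
time: 4.47
position: [0.4429, 0.0418, 0.133]
ee_rot: [0.0, 0.984, 0.179, -0.0]
force: [-0.1, -0.2, 0.1]
grip_width: 0.442
grasp_force: 30.4
[0.44288162 0.04176662 0.13296709] [ 1.55040205e-04  9.83882167e-01  1.78817814e-01 -2.15143103e-04] 4.4667 [-8.65096764e-02  1.21826893e-01 -4.48227413e-01  1.00107554e+00
 -4.12384291e-04  2.69551350e+00]
```

View pics/w2.png

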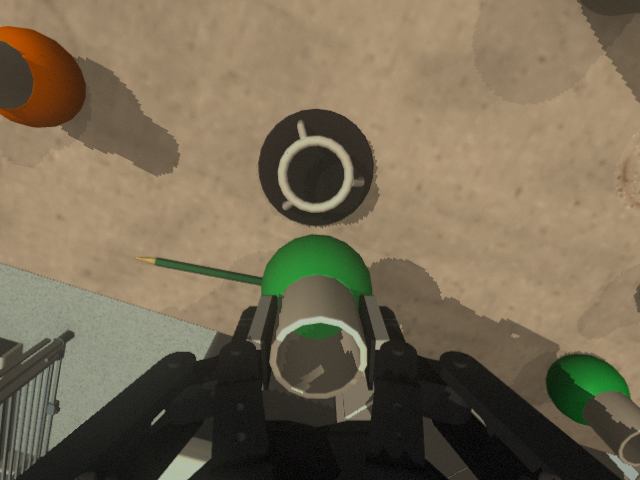

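The ring is centred at about (316,174) and the held collar's mouth at about (318.5,357). The orange ball, at the upper left, hasn't moved.

```bash
python3 - <<'E'
from h import *
o=bot.get_obs()
m=atz("wrist",(318.5,357),o['position'][2]-.0543+.088,o);r=atz("wrist",(316,174),.032,o)
print(tool([m,r],o),m,r)
E
```

```text
[[ 0.00044375  0.00068496 -0.03369984]
 [ 0.04992234 -0.00077754  0.10106264]] [0.44386405 0.04085625 0.16677366] [0.48967178 0.05953542 0.032     ]
```

```bash
python3 -m creep '[0.01,0,0,0,0,0,0.03, 0.03,-0.001,0,0,0,0,0.03, 0.045,-0.001,0,0,0,0,0.03, 0.05,-0.001,0,0,0,0,0.03, 0.05,-0.001,0,0,0,0,0.03, 0.05,-0.001,0.01,0,0,0,0.03, 0.05,-0.001,0.02,0,0,0,0.03, 0.05,-0.001,0.03,0,0,0,0.03, 0.05,-0.001,0.038,0,0,0,0.03, 0.05,-0.001,0.044,0,0,0,0.03, 0.05,-0.001,0.047,0,0,0,0.03, 0.05,-0.001,0.047,0,0,0,0.03]'
python3 - <<'E'
from h import *
b=bot.capture("top");c=bot.capture("scene");o=bot.get_obs();print(o['position'],o['force'])
z=lambda im,u,v:cv2.resize(im[v-50:v+50,u-66:u+67],(400,300),interpolation=cv2.INTER_CUBIC)
cv2.imwrite("pics/p.png",np.hstack([z(bot.capture("wrist"),320,290),z(c,325,255)]))
E
```

```text
time: 5.52
position: [0.4892, 0.06, 0.0855]
ee_rot: [0.0, 0.984, 0.178, -0.0]
force: [1.4, -0.1, -1.2]
grip_width: 0.441
grasp_force: 30.2
[0.4894213  0.06009647 0.08617352] [ 0.24911941 -0.26999433 -1.3018974 ]
```

View pics/p.png

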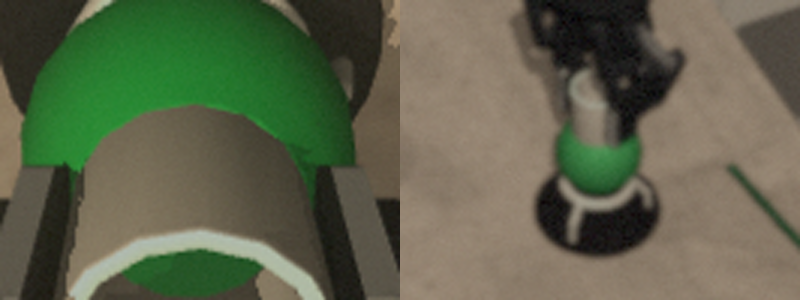

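The ball is inside the ring's outline, just above its seat, and there's no contact force yet. I'll lower it the last few millimetres.

```bash
python3 -m creep '[0,0,0.001,0,0,0,0.03, 0,0,0.002,0,0,0,0.03, 0,0,0.003,0,0,0,0.03, 0,0,0.004,0,0,0,0.03, 0,0,0.0045,0,0,0,0.03, 0,0,0.0045,0,0,0,0.03, 0,0,0.0045,0,0,0,0.03]'
```

```text
time: 6.25
position: [0.4896, 0.0602, 0.0818]
ee_rot: [0.0, 0.984, 0.178, 0.0]
force: [0.1, -0.1, 0.1]
grip_width: 0.443
grasp_force: 30.6
```

```bash
python3 -m creep '[0,0,0.0005,0,0,0,0.03, 0,0,0.001,0,0,0,0.03, 0,0,0.001,0,0,0,0.03, 0,0,0.001,0,0,0,0.03]'
```

```text
time: 6.58
position: [0.49, 0.0603, 0.0814]
ee_rot: [0.0, 0.984, 0.178, 0.001]
force: [-0.4, 1.3, 5.7]
grip_width: 0.445
grasp_force: 31.3
```

There's contact at the expected height: 5.7 N upward at TCP z 0.081. I'll release, then retreat straight up.

```bash
python3 -m creep '[0,0,0,0,0,0,0.038, 0,0,0,0,0,0,0.041, 0,0,0,0,0,0,0.045, 0,0,0,0,0,0,0.055, 0,0,0,0,0,0,0.07, 0,0,0,0,0,0,0.08, 0,0,0,0,0,0,0.08, 0,0,0,0,0,0,0.08]'
python3 -m creep '[0,0,-0.01,0,0,0,0.08, 0,0,-0.03,0,0,0,0.08, 0,0,-0.05,0,0,0,0.08, 0,0,-0.08,0,0,0,0.08, 0,0,-0.1,0,0,0,0.08, -0.03,0,-0.12,0,0,0,0.08, -0.06,0,-0.12,0,0,0,0.08, -0.08,0,-0.12,0,0,0,0.08, -0.08,0,-0.12,0,0,0,0.08]'
python3 - <<'E'
from h import *
a=bot.capture("wrist");c=bot.capture("scene");b=bot.capture("top")
z=lambda im,u,v:cv2.resize(im[v-75:v+75,u-100:u+100],(400,300),interpolation=cv2.INTER_CUBIC)
cv2.imwrite("pics/f.png",np.vstack([np.hstack([cv2.resize(a,(400,300)),z(c,325,255)]),np.hstack([cv2.resize(b,(400,300)),cv2.resize(c,(400,300))])]))
E
```

```text
time: 7.25
position: [0.4895, 0.0602, 0.0807]
ee_rot: [0.0, 0.984, 0.178, -0.0]
force: [-0.2, 0.4, -0.8]
grip_width: 0.935
grasp_force: 0.0
time: 8.0
position: [0.4113, 0.0317, 0.2019]
ee_rot: [0.0, 0.984, 0.178, -0.001]
force: [-0.1, 0.9, -0.2]
grip_width: 0.933
grasp_force: 0.0
```

View pics/f.png

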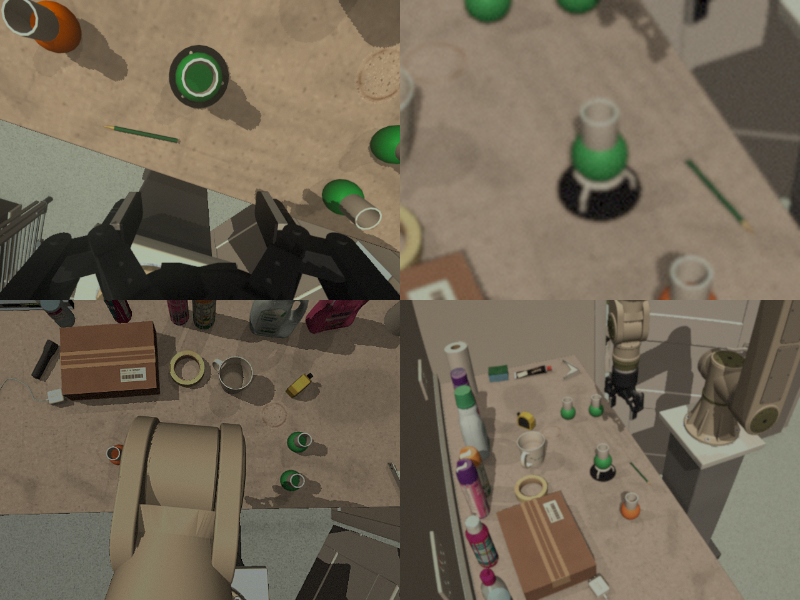

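The green ball is seated upright in the ring with its mouth up. The orange ball and the other two green ones haven't moved, and the robot is clear of everything.

```bash
python3 -c "
from station import bot
print(bot.finish_job())"
```

```text
the job is handed in; nothing more can be done
None
```

The leftmost green dosing ball now stands upright, mouth up, in the steel ring stand: it was lowered until it touched the ring before release, the orange ball was left alone, and I handed the job in after about 8 s of robot time.

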